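# Stack the cash cases for hand-over

### The job

Get the shift's takings ready for collection: stack the three grey cash cases on the black rubber pad of the hand-over stand, the largest at the bottom, then the middle one, the smallest on top, each centred and square with the pad and set down rather than dropped. When the column stands, bring the stand's lever upright to its middle mark. Leave the other things on the desk where they are.

Things in the scene. Friction and masses are not known exactly. Their poses are not given: they have to be found in the camera images.
- case_large: closed flat-topped grey steel cash case, 140 mm along its y axis (long), 62 mm along x (short), 46 mm high, about 360 g; the largest of three, alike but for size. The lid handle is flush: grip the case across its short width. Origin: centre of the underside, z up. Loose on the desk, right of the stand; which case lies where varies
- case_medium: closed flat-topped grey steel cash case, 112 mm along its y axis (long), 56 mm along x (short), 42 mm high, about 260 g; the middle one of three, alike but for size. The lid handle is flush: grip the case across its short width. Origin: centre of the underside, z up. Loose on the desk, right of the stand; which case lies where varies
- case_small: closed flat-topped grey steel cash case, 86 mm along its y axis (long), 50 mm along x (short), 38 mm high, about 180 g; the smallest of three, alike but for size. The lid handle is flush: grip the case across its short width. Origin: centre of the underside, z up. Loose on the desk, right of the stand; which case lies where varies
- stand: fixed stand: aluminium plate 110 mm (x) by 290 mm (y, from -85 to +205), 8 mm thick, with the rubber pad at its origin and a grey lever console (94 x 46 mm, top 46 mm above the desk) centred at y = +165 mm; on it a dark disc, radius 36 mm about the pivot, with three white marks (lever to -x, upright, to +x). Origin: on the desk under the pad's centre, z up; yaw within 0.3 rad
- pad (a point): centre of the top of the black rubber pad, 10 mm above the desk; the pad is 150 mm along the stand's y by 72 mm along its x, so the largest case leaves 5 mm bare all round
- lever (a joint): angle of the stand's lever, rad: 0 = upright at the middle mark, positive = leaning to the stand's +x (away from the robot), range -0.7 to 0.7. It starts leaning to the robot (negative), is held by friction (about 1.5 N at the grip) and stays where it is left
- lever_grip (a point): centre of the lever's black T grip, a bar 34 mm long along the stand's y (the hinge axis) and 18 mm thick, 85 mm from the pivot; can be pinched from above over its two ends, the bar turning freely between the pads
- lever_pivot (a point): point on the lever's hinge axis below the T grip, 45 mm above the desk; the axis runs along the stand's y
- calculator: dark pocket calculator 150 x 98 x 17 mm lying near the robot before the stand; bystander, origin centre of the underside
- marker: white and red marker pen 135 mm long, 17 mm thick, lying near the cases; bystander, origin centre of the underside
- tape: roll of brown tape lying flat, 93 mm across, 48 mm high, beside the cases; bystander, origin centre of the underside
- stapler: red and black stapler 131 x 36 x 46 mm behind the stand; bystander, origin centre of the underside

How it is judged:
By the outcome, as a careful person would: the job done as asked, in the order asked, and still so for the second after the job is handed in, with the robot touching nothing.
It also fails if it takes over 72 s, if anything falls off the work surface, if the arm or the gripper's body presses on something with over 40 N, if the wrist force passes 120 N, or if a joint passes its speed limit or range.

### The arm

A 6-joint arm with a two-finger parallel gripper is mounted at the origin on a cart in front of the work surface, level with it; the furniture and walls round the work are solid. World frame = base frame: x ahead of the robot, y to its left, z up, the work surface at z = 0. Lengths are in m, angles in rad, forces in N, time in s.
With the tool pointing down it reaches from about 0.3 to 0.85 m from the base axis. Payload 4.2 kg.
Tool frame: the origin (TCP) lies on the centre line of the jaws, within the pads' length; the fingertips stand 19 mm ahead of it and the grasp point (between the pads) is the TCP; z points along the fingers, y is the line along which they close (so a half turn about z gives the same grasp; the last joint's range is limited). The gripper opens to 91 mm and grips with 3 to 60 N. Pads are 32 mm wide; open, the fingers measure 118 mm over their backs; the gripper's body (76 mm by 178 mm) begins 60 mm behind the grasp point.
Start: joints at [1.308, 0.32, 1.565, -0, 1.257, -0.02], TCP at [0.138, 0.558, 0.233] pointing down, gripper open.
Joint ranges: [-3.11, 3.11], [-0.84, 2.01], [0.21, 2.61], [-1.34, 4.49], [0.05, 2.63], [-2.56, 2.56]. Speed limits (rad/s): [2.57, 2.57, 3.14, 3.14, 3.14, 3.14].

### API

Orientations are given as a unit quaternion [x, y, z, w].
In Python, from plant import robot gives the robot as it stands.
- The arm moves only by the tool creep_tool, called after "Request:" by a JSON object that holds its "method" and its "body". Schema: {"type":"object","properties":{"plan":{"type":"object","properties":{"moves":{"type":"array","items":{"type":"array","items":{"type":"number"},"minItems":4,"maxItems":4},"minItems":1,"maxItems":10}},"additionalProperties":false,"required":["moves"]},"aperture":{"type":"number"},"clamp_n":{"type":"number"},"only":{"type":"string"},"quiet":{"type":"boolean"},"lines":{"type":"string"}},"required":["plan"],"additionalProperties":false}. plan is an object whose key "moves" holds a list of rows, 1 to 10 of them, each of 4 numbers: dx, dy, dz in m, then a turn about the tool's z in rad; each row is the pose to reach, as a shift and turn from the pose commanded when the call began, along the tool's axes at that moment; what a row does not reach only later rows make up. A row lasts 1/10 s, in which the tool goes at most 0.05 m and 0.15 rad, less where a joint would pass 70% of its speed; a pose out of reach is approached as far as the arm can. aperture is the finger opening in m, set as the call begins (left out keeps the last). The fingers move at their own pace and stop on an object; clamp_n is the grip in N (left out, the last holds). Time passes only in rows, so rows that do not move let the fingers close. The tool returns the time, the measured TCP pose, the force, the opening and the grip force at its end. only (a regular expression) keeps the lines of the reply that match it, lines (a string "A,B") keeps lines A to B, and quiet returns only ok. Input that does not fit is refused with a message, and nothing moves.
- robot.get_obs(): the state, without advancing time (a new reading comes with each control period).
- robot.camera(name): name is "scene" or "top" or "wrist"; returns the picture (384x512x3 uint8, red, green, blue); there is no depth.
- robot.camera_params(name): a dict with "K" (3x3 intrinsics, pixels), "extrinsics" (4x4, takes a point from camera to world coordinates); the wrist camera has in their place "hand_eye" (4x4, takes a point from camera to tool coordinates, whose origin is the TCP and whose axes are the flange's). Camera axes: x right, y up, looking along -z (the intrinsics and any distortion apply to the point x, -y, -z); pixel columns grow to the right and rows downward; lengths in m; the calibration is good to about 2 mm. A picture is of the moment at which its call begins: read the wrist's pose just before it. camera_params takes no time and is no camera call.
- robot.finish_job(): hands the job in; it is judged then, once.
The state is a dict: "clock": time; "joints": joint angles; "qvel": joint speeds; "tau": joint torques, N m; "position": TCP position; "tool_rot": TCP orientation; "force": force on the tool from outside, world axes, zero at the start; "torque": the same for the moment, N m; "finger_gap": finger opening in m; "gripper_force": force on a finger pad.
Only numpy, scipy, OpenCV 4.12 (cv2) and the standard library are available. Lean on these libraries where they do the work, as an engineer would, in place of code of your own. Each camera call takes 0.05 s, during which the arm holds its last target. There are 200 camera calls.

## Working session

There is one attempt and no reset: what is moved stays moved. The work goes in short steps, Python scripts to look and compute and a tool call to move; the robot and the scene stay as the last step left them, time stands still between calls to the robot, and variables do not carry over. Pictures are saved under pics/ and viewed, at most 10 in all, crops included, and the job is handed in when it is done.

```bash
ls; mkdir -p pics
```

Run:
```python
from plant import robot
import cv2,numpy as np
o=robot.get_obs();print({k:np.round(v,3) for k,v in o.items()})
for n in ("top","scene","wrist"):
    p=robot.camera_params(n);print(n,{k:np.round(np.array(v),4).tolist() if not isinstance(v,str) else v for k,v in p.items()})
    cv2.imwrite(f"pics/{n}0.png",robot.camera(n)[:,:,::-1])
a=cv2.imread("pics/top0.png");cv2.imwrite("pics/top0b.png",cv2.resize(a,(800,600),interpolation=cv2.INTER_CUBIC))
```

```text
pics
plant.py
{'clock': np.float64(0.0), 'joints': array([ 1.308,  0.32 ,  1.566, -0.   ,  1.257, -0.02 ]), 'qvel': array([ 0.003, -0.001,  0.001, -0.001,  0.003,  0.001]), 'tau': array([-1.0000e-03, -4.1247e+01, -2.3197e+01,  7.3000e-02,  4.6000e-02,
       -0.0000e+00]), 'position': array([0.138, 0.558, 0.232]), 'tool_rot': array([ 0.121,  0.993, -0.001, -0.   ]), 'force': array([-0.587,  0.068, -0.122]), 'torque': array([-0.074, -0.048, -0.071]), 'gripper_force': np.float64(0.0), 'finger_gap': np.float64(0.091)}
top {'K': [[456.2283, 0.0, 257.0434], [0.0, 456.2283, 196.9713], [0.0, 0.0, 1.0]], 'extrinsics': [[-0.0197, 0.997, -0.0753, 0.468], [-0.9998, -0.0202, -0.0059, -0.013], [-0.0074, 0.0752, 0.9971, 1.462], [0.0, 0.0, 0.0, 1.0]]}
scene {'K': [[400.0659, 0.0, 254.1338], [0.0, 400.0659, 189.3055], [0.0, 0.0, 1.0]], 'extrinsics': [[0.4819, 0.3983, -0.7804, -0.2293], [-0.8761, 0.207, -0.4354, -0.4793], [-0.0118, 0.8936, 0.4487, 0.5454], [0.0, 0.0, 0.0, 1.0]]}
wrist {'K': [[304.0654, 0.0, 253.2299], [0.0, 304.0654, 190.9636], [0.0, 0.0, 1.0]], 'hand_eye': [[-0.0, 0.965, 0.2621, 0.0731], [1.0, -0.0, 0.0001, 0.0], [0.0001, 0.2621, -0.965, -0.1533], [0.0, 0.0, 0.0, 1.0]]}
```

View pics/top0b.png

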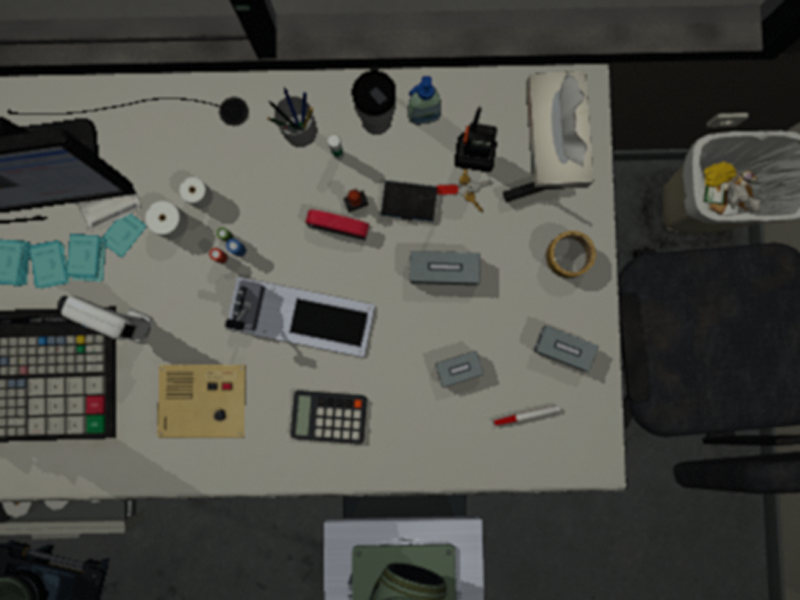

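View pics/scene0.png

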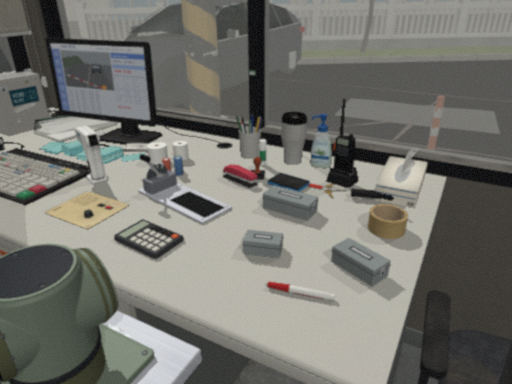

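The top view (800 px) shows the large case at (445,267), medium at (567,348), small at (459,369). The pad is at (328,323), with the lever console at (247,305) and the lever leaning to the robot.

Create h.py:
```python
import cv2,numpy as np
from scipy.spatial.transform import Rotation as R
from plant import robot
def cam(name):
    o=robot.get_obs(); im=robot.camera(name); p=robot.camera_params(name)
    if name=="wrist":
        T=np.eye(4);T[:3,:3]=R.from_quat(o["tool_rot"]).as_matrix();T[:3,3]=o["position"];E=T@p["hand_eye"]
    else: E=np.array(p["extrinsics"])
    return im,np.array(p["K"]),E
def ray(px,K,E,z):
    px=np.atleast_2d(px).astype(float)
    d=np.c_[(px[:,0]-K[0,2])/K[0,0],-(px[:,1]-K[1,2])/K[1,1],-np.ones(len(px))]@E[:3,:3].T
    return E[:3,3]+d*((z-E[2,3])/d[:,2])[:,None]
def proj(P,K,E):
    c=(np.atleast_2d(P)-E[:3,3])@E[:3,:3]
    return np.c_[K[0,0]*c[:,0]/-c[:,2]+K[0,2],-K[1,1]*c[:,1]/-c[:,2]+K[1,2]]
def rect(mask,seed,K,E,z):
    """component of mask nearest seed -> world rectangle (centre, yaw of long axis vs y, dims)"""
    n,l,s,c=cv2.connectedComponentsWithStats(mask.astype(np.uint8))
    ok=[i for i in range(1,n) if s[i,4]>150]
    i=min(ok,key=lambda i:np.hypot(*(c[i]-seed)))
    cn=max(cv2.findContours((l==i).astype(np.uint8),0,1)[0],key=cv2.contourArea)[:,0]
    P=ray(cn,K,E,z)[:,:2]
    (x,y),(w,h),a=cv2.minAreaRect((P*1000).astype(np.float32))
    a=np.deg2rad(a)
    if w<h: w,h=h,w; a+=np.pi/2
    yaw=(a-np.pi/2+np.pi/2)%np.pi-np.pi/2   # long axis = y
    return np.round([x,y,np.rad2deg(yaw),w,h,s[i,4]],1), cn
```

Run:
```python
from h import *
im,K,E=cam("top")
for n,p,z in (("L",(445,267),.046),("M",(567,348),.042),("S",(459,369),.038),("pad",(328,323),.01),("console",(247,305),.046)):
    u=np.array(p)/1.5625; print(n,im[int(u[1])-3,int(u[0])+8],im[int(u[1])+4,int(u[0])-4],ray(u,K,E,z).round(3))
```

```text
L [83 92 90] [84 92 90] [[ 0.655 -0.093  0.046]]
M [85 93 92] [85 94 91] [[ 0.489 -0.331  0.042]]
S [79 87 86] [73 80 79] [[ 0.451 -0.116  0.038]]
pad [11 13 12] [13 13 13] [[0.55  0.146 0.01 ]]
console [29 30 32] [56 57 57] [[0.587 0.304 0.046]]
```

Add to h.py:
```python
def case_mask(im):
    b=im.astype(int); m=b.mean(2); return (m>55)&(m<115)&(b[:,:,2]-b[:,:,0]>=2)&(b[:,:,1]-b[:,:,0]>=3)
def go(x,y,z,yaw=None):
    """print rows-space delta (tool axes) to world target; yaw = world angle of tool x (deg)"""
    o=robot.get_obs();M=R.from_quat(o["tool_rot"]).as_matrix()
    a=np.rad2deg(np.arctan2(M[1,0],M[0,0]))
    t=0 if yaw is None else -np.deg2rad((yaw-a+180)%360-180)
    print("clock",o["clock"].round(2),"tcp",o["position"].round(4),"yaw",a.round(2),"-> d",(M.T@(np.array([x,y,z])-o["position"])).round(4),"turn",np.round(t,4))
```

Run:
```python
from h import *
im,K,E=cam("top")
g=case_mask(im)
out=im[:,:,::-1].copy()
for n,p,z in (("L",(445,267),.046),("M",(567,348),.042),("S",(459,369),.038)):
    r,cn=rect(g,np.array(p)/1.5625,K,E,z);print(n,r);cv2.polylines(out,[cn],1,(0,0,255))
d=(im.mean(2)<32)
r,cn=rect(d,np.array((328,323))/1.5625,K,E,.01);print("pad",r);cv2.polylines(out,[cn],1,(0,255,0))
cv2.imwrite("pics/seg.png",cv2.resize(out[130:290,130:420],(800,441),interpolation=cv2.INTER_NEAREST))
go(.42,.10,.30,90)
```

```text
L [655.2 -91.9  -3.1 135.9  59.7 776. ]
M [ 489.  -328.7  -22.6  112.5   54.8  586. ]
S [ 452.5 -116.    16.2   84.4   47.6  384. ]
pad [551.6 146.  -12.8 143.4  65.  910. ]Traceback (most recent call last):
  File "<stdin>", line 10, in <module>
  File "h.py", line 36, in go
    print("clock",o["clock"].round(2),"tcp",o["position"].round(4),"yaw",a.round(2),"-> d",(M.T@(np.array([x,y,z])-o["position"])).round(4),"turn",np.round(t,4))
                  ^^^^^^^^^^^^^^^^
AttributeError: 'float' object has no attribute 'round'
```

View pics/seg.png

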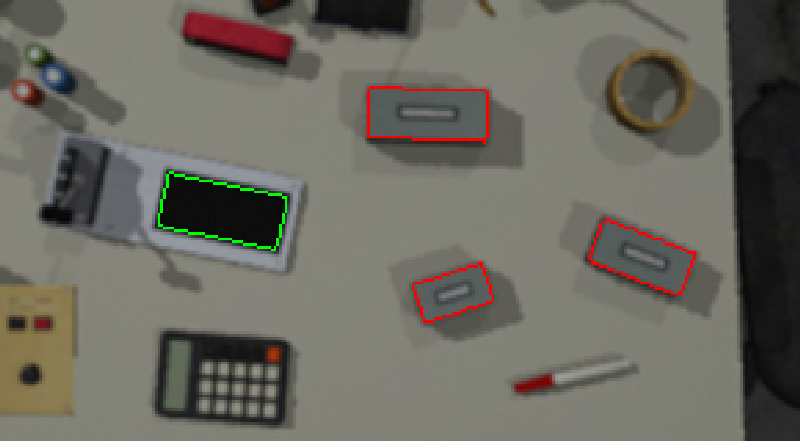

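```bash
sed -i 's/o\["clock"\].round(2)/round(float(o["clock"]),2)/' h.py
```

Run:
```python
from h import *
go(.53,.02,.30,77.2)
```

```text
clock 0.25 tcp [0.1382 0.5579 0.2326] yaw 166.09 -> d [-0.5096 -0.428  -0.0671] turn 1.5514
```

Request:
{"method": "creep_tool", "body": {"plan": {"moves":[[-0.036, -0.03, -0.02, 0.13], [-0.073, -0.06, -0.04, 0.26], [-0.109, -0.09, -0.067, 0.4], [-0.146, -0.12, -0.067, 0.53], [-0.182, -0.15, -0.067, 0.66], [-0.218, -0.18, -0.067, 0.8], [-0.255, -0.21, -0.067, 0.93], [-0.29, -0.24, -0.067, 1.06], [-0.325, -0.27, -0.067, 1.2], [-0.36, -0.3, -0.067, 1.33]]}}}

```text
clock: 1.25
position: [0.4162, 0.1787, 0.3001]
tool_rot: [0.71, 0.704, 0.0, 0.0]
force: [1.2, 1.8, 0.7]
finger_gap: 0.0915
gripper_force: 0.0
```

Run:
```python
from h import *
go(.53,.02,.30,77.2)
```

```text
clock 1.25 tcp [0.4162 0.1787 0.3001] yaw 89.57 -> d [-1.578e-01  1.150e-01  1.000e-04] turn 0.2158
```

Request:
{"method": "creep_tool", "body": {"plan": {"moves":[[-0.035, 0.025, 0, 0.06], [-0.07, 0.05, 0, 0.12], [-0.105, 0.075, 0, 0.17], [-0.14, 0.1, 0, 0.216], [-0.158, 0.115, 0, 0.216], [-0.158, 0.115, 0, 0.216]]}}}

```text
clock: 1.85
position: [0.5317, 0.0198, 0.2992]
tool_rot: [0.781, 0.625, -0.0, 0.0]
force: [-0.8, 0.3, 0.7]
finger_gap: 0.0913
gripper_force: 0.0
```

Run:
```python
from h import *
im,K,E=cam("wrist");cv2.imwrite("pics/w1.png",im[:,:,::-1])
u=proj([.5516,.146,.01],K,E)[0];print(u)
out=im[:,:,::-1].copy()
for th in(30,38,46):
    r,cn=rect(im.mean(2)<th,u,K,E,.01);print("pad",r)
cv2.polylines(out,[cn],1,(0,255,0))
for n,p,z in (("L",(.655,-.092),.046),("S",(.4525,-.116),.038)):
    u=proj([*p,z],K,E)[0];r,cn=rect(case_mask(im),u,K,E,z);print(n,u,r);cv2.polylines(out,[cn],1,(0,0,255))
cv2.imwrite("pics/w1.png",out)
go(.6555,-.092,.12,86.9)
```

```text
[246.48922573  67.32914828]
pad [790.1  80.2  20.7  43.1   8.7 194. ]
pad [ 551.8  144.3  -12.7  144.5   67.4 5632. ]
pad [ 552.   144.7  -12.5  145.6   68.  5755. ]
L [354.35908404 221.61933024] [ 508.5  -70.6   78.   516.5  174.2 8446. ]
S [221.26379226 261.99258721] [ 507.7  -73.8   78.   526.7  177.6 8446. ]
clock 1.9 tcp [0.5305 0.0213 0.2993] yaw 77.37 -> d [-0.0833  0.1469  0.1791] turn -0.1663
```

View pics/w1.png

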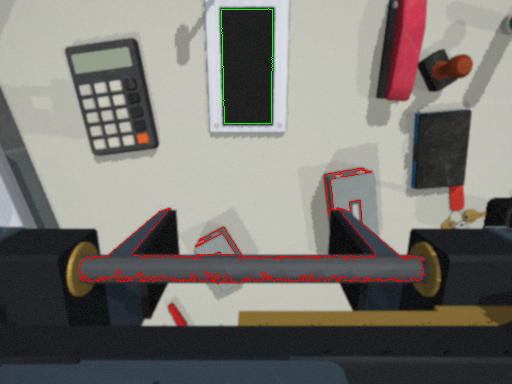

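The wrist view shows the pad outline well fitted at (247,67), agreeing with the top view to within 1.5 mm. The large case is at (350,215). Next I go above the large case.

Request:
{"method": "creep_tool", "body": {"plan": {"moves":[[-0.016, 0.028, 0.025, -0.03], [-0.032, 0.056, 0.06, -0.07], [-0.048, 0.084, 0.09, -0.1], [-0.064, 0.112, 0.12, -0.14], [-0.08, 0.14, 0.15, -0.165], [-0.083, 0.147, 0.179, -0.1663], [-0.083, 0.147, 0.179, -0.1663]]}}}

```text
clock: 2.6
position: [0.6533, -0.0896, 0.1163]
tool_rot: [0.725, 0.689, -0.003, -0.004]
force: [-1.3, -0.9, 0.3]
finger_gap: 0.0913
gripper_force: 0.0
```

Run:
```python
from h import *
go(.6555,-.092,.028,86.9)
```

```text
clock 2.6 tcp [ 0.6533 -0.0896  0.1163] yaw 87.05 -> d [-0.0024  0.0032  0.0882] turn 0.0026
```

Request:
{"method": "creep_tool", "body": {"plan": {"moves":[[0, 0, 0.035, 0], [0, 0, 0.07, 0], [0, 0, 0.085, 0], [0, 0, 0.091, 0], [0, 0, 0.091, 0], [0, 0, 0.091, 0]]}}}

```text
clock: 3.2
position: [0.657, -0.0905, 0.032]
tool_rot: [0.725, 0.689, 0.001, 0.001]
force: [0.1, -1.1, 0.5]
finger_gap: 0.0907
gripper_force: 0.0
```

Run:
```python
from h import *
go(.6555,-.092,.028,86.9)
```

```text
clock 3.2 tcp [ 0.657  -0.0905  0.032 ] yaw 87.06 -> d [-0.0016 -0.0015  0.004 ] turn 0.0027
```

Request:
{"method": "creep_tool", "body": {"plan": {"moves":[[-0.001, 0, 0.004, 0], [-0.001, 0, 0.004, 0], [-0.001, 0, 0.004, 0], [-0.001, 0, 0.004, 0], [-0.001, 0, 0.004, 0], [-0.001, 0, 0.004, 0], [-0.001, 0, 0.004, 0], [-0.001, 0, 0.004, 0]]}, "aperture": 0.05, "clamp_n": 30}}

```text
clock: 4.0
position: [0.656, -0.0917, 0.0262]
tool_rot: [0.725, 0.689, 0.0, 0.0]
force: [0.3, -0.3, 1.2]
finger_gap: 0.0621
gripper_force: 30.0
```

Request:
{"method": "creep_tool", "body": {"plan": {"moves":[[0, 0, -0.03, 0], [0, 0, -0.08, 0], [0, 0, -0.12, 0], [0, 0, -0.12, 0], [0, 0, -0.12, 0]]}}}

```text
clock: 4.5
position: [0.6553, -0.0915, 0.1458]
tool_rot: [0.725, 0.689, -0.0, -0.0]
force: [0.1, 0.3, -3.7]
finger_gap: 0.062
gripper_force: 30.0
```

Run:
```python
from h import *
im,K,E=cam("wrist")
o=robot.get_obs();z=o["position"][2]+.018
cv2.imwrite("pics/w2.png",im[:,:,::-1])
print(z);go(.5518,.1452,.15,77.3)
```

```text
0.16213010596482516
clock 4.55 tcp [ 0.6544 -0.0914  0.1441] yaw 87.04 -> d [ 0.231  -0.1147 -0.0053] turn 0.17
```

View pics/w2.png

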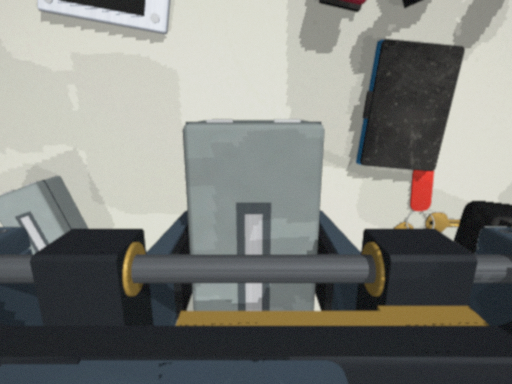

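The large case is held square between the fingers. Its near lid edge is at about row 123, columns 187–322.

Add to h.py:
```python
def edge(row,dz,col=254):
    """tool x of the held case's near top edge, dz above TCP"""
    p=robot.camera_params("wrist");return ray([col,row],np.array(p["K"]),np.array(p["hand_eye"]),-dz)[0]
def nearrow(im,c0=225,c1=285,r0=20,r1=190):
    s=im[r0:r1,c0:c1].astype(float).mean((1,2)); return s
```

Run:
```python
from h import *
for r in (119,121,123,125):print(r,edge(r,.020).round(4))
print(edge(200,.02,187)[1],edge(200,.02,322)[1])
im=cv2.imread("pics/w2.png");print(im[112:132,230:280].mean((1,2)).round(0))
```

```text
119 [ 0.0693  0.001  -0.02  ]
121 [ 0.0685  0.001  -0.02  ]
123 [ 0.0676  0.001  -0.02  ]
125 [ 0.0668  0.001  -0.02  ]
-0.029605054536472098 0.032206204307230694
[219. 219. 219. 219. 219. 219. 213. 192. 157. 126. 117. 125. 138. 150.
 155. 154. 153. 150. 147. 145.]
```

Request:
{"method": "creep_tool", "body": {"plan": {"moves":[[0.03, -0.015, 0, 0.03], [0.07, -0.035, 0, 0.06], [0.11, -0.055, 0, 0.09], [0.15, -0.075, 0, 0.12], [0.19, -0.095, 0, 0.15], [0.22, -0.11, 0, 0.17], [0.231, -0.115, 0.02, 0.17], [0.231, -0.115, 0.05, 0.17], [0.231, -0.115, 0.06, 0.17], [0.231, -0.115, 0.06, 0.17]]}}}

```text
clock: 5.55
position: [0.5505, 0.1443, 0.0827]
tool_rot: [0.781, 0.625, -0.003, -0.002]
force: [-0.1, 0.4, -2.3]
finger_gap: 0.0619
gripper_force: 30.0
```

Request:
{"method": "creep_tool", "body": {"plan": {"moves":[[0, 0, 0, 0], [0, 0, 0, 0]]}}}

```text
clock: 5.75
position: [0.5538, 0.1448, 0.0868]
tool_rot: [0.781, 0.624, 0.001, 0.0]
force: [0.3, -0.6, -2.3]
finger_gap: 0.0619
gripper_force: 30.0
```

Run:
```python
from h import *
go(.5515,.146,.0362,77.3)
```

```text
clock 5.75 tcp [0.5538 0.1448 0.0868] yaw 77.25 -> d [ 0.0007 -0.0026  0.0506] turn -0.0008
```

Request:
{"method": "creep_tool", "body": {"plan": {"moves":[[0.001, -0.001, 0.015, 0], [0.001, -0.001, 0.03, 0], [0.001, -0.001, 0.038, 0], [0.001, -0.001, 0.042, 0], [0.001, -0.001, 0.042, 0], [0.001, -0.001, 0.042, 0], [0.001, -0.001, 0.042, 0]]}}}

```text
clock: 6.45
position: [0.5526, 0.1463, 0.0447]
tool_rot: [0.781, 0.625, 0.001, 0.0]
force: [0.2, -0.7, -2.8]
finger_gap: 0.0619
gripper_force: 30.0
```

Run:
```python
from h import *
for i in range(2): robot.camera("top");go(.5515,.146,.0362,77.3)
```

```text
clock 6.5 tcp [0.5526 0.1463 0.0446] yaw 77.3 -> d [-0.0005 -0.001   0.0084] turn -0.0
clock 6.55 tcp [0.5524 0.1463 0.0445] yaw 77.3 -> d [-0.0005 -0.0009  0.0083] turn -0.0001
```

Nearly settled. I lower slowly to contact.

Request:
{"method": "creep_tool", "body": {"plan": {"moves":[[-0.0005, -0.001, 0.003, 0], [-0.0005, -0.001, 0.006, 0], [-0.0005, -0.001, 0.0075, 0], [-0.0005, -0.001, 0.0085, 0], [-0.0005, -0.001, 0.0085, 0], [-0.0005, -0.001, 0.0085, 0]]}}}

```text
clock: 7.15
position: [0.5507, 0.1459, 0.0362]
tool_rot: [0.781, 0.625, -0.0, -0.0]
force: [-3.3, -1.2, 5.5]
finger_gap: 0.0618
gripper_force: 30.0
```

Run:
```python
from h import *
go(.5515,.146,.0362,77.3)
```

```text
clock 7.15 tcp [0.5507 0.1459 0.0362] yaw 77.3 -> d [ 0.0003  0.0008 -0.    ] turn 0.0
```

Request:
{"method": "creep_tool", "body": {"plan": {"moves":[[0, 0, 0, 0], [0, 0, 0, 0], [0, 0, 0, 0], [0, 0, 0, 0]]}, "aperture": 0.091}}

```text
clock: 7.55
position: [0.5512, 0.146, 0.0354]
tool_rot: [0.781, 0.625, 0.0, 0.0]
force: [-0.4, -1.3, -0.2]
finger_gap: 0.09
gripper_force: 0.0
```

Request:
{"method": "creep_tool", "body": {"plan": {"moves":[[0, 0, -0.03, 0], [0, 0, -0.08, 0], [0, 0, -0.13, 0], [0, 0, -0.13, 0]]}}}

```text
clock: 7.95
position: [0.5554, 0.147, 0.1727]
tool_rot: [0.781, 0.624, 0.007, 0.003]
force: [0.3, 0.4, 0.1]
finger_gap: 0.091
gripper_force: 0.0
```

Run:
```python
from h import *
go(.490,-.3287,.166,67.4)
```

```text
clock 7.95 tcp [0.5554 0.147  0.1727] yaw 77.3 -> d [-0.4785  0.0408  0.004 ] turn 0.1727
```

Request:
{"method": "creep_tool", "body": {"plan": {"moves":[[-0.045, 0.004, 0, 0.02], [-0.09, 0.008, 0, 0.04], [-0.138, 0.012, 0, 0.06], [-0.186, 0.016, 0, 0.08], [-0.235, 0.02, 0, 0.1], [-0.283, 0.024, 0, 0.12], [-0.331, 0.028, 0, 0.14], [-0.38, 0.032, 0, 0.16], [-0.43, 0.037, 0, 0.1727], [-0.475, 0.041, 0.02, 0.1727]]}}}

```text
clock: 8.95
position: [0.4874, -0.3298, 0.147]
tool_rot: [0.832, 0.554, 0.001, 0.003]
force: [1.0, 0.3, 1.0]
finger_gap: 0.0908
gripper_force: 0.0
```

Request:
{"method": "creep_tool", "body": {"plan": {"moves":[[0, 0, 0.03, 0], [0, 0, 0.05, 0], [0, 0, 0.05, 0], [0, 0, 0.05, 0]]}}}

```text
clock: 9.35
position: [0.4866, -0.3264, 0.0951]
tool_rot: [0.832, 0.555, -0.0, -0.0]
force: [-0.1, -1.0, 0.0]
finger_gap: 0.0909
gripper_force: 0.0
```

Run:
```python
from h import *
im,K,E=cam("top"); g=case_mask(im);d=im.mean(2)<32
u=proj([.5516,.146,.056],K,E)[0];r,cn=rect(g,u,K,E,.056);print("L",r)
out=im[:,:,::-1].copy();cv2.polylines(out,[cn],1,(0,0,255))
u=u.astype(int);cv2.imwrite("pics/t2.png",cv2.resize(out[u[1]-50:u[1]+50,u[0]-70:u[0]+70],(700,500),interpolation=cv2.INTER_NEAREST))
go(.490,-.3287,.026,67.4)
```

```text
L [552.8 143.6 -12.8 142.8  67.3 899. ]
clock 9.4 tcp [ 0.4872 -0.3266  0.0961] yaw 67.43 -> d [-0.0008  0.0033  0.0701] turn 0.0005
```

View pics/t2.png

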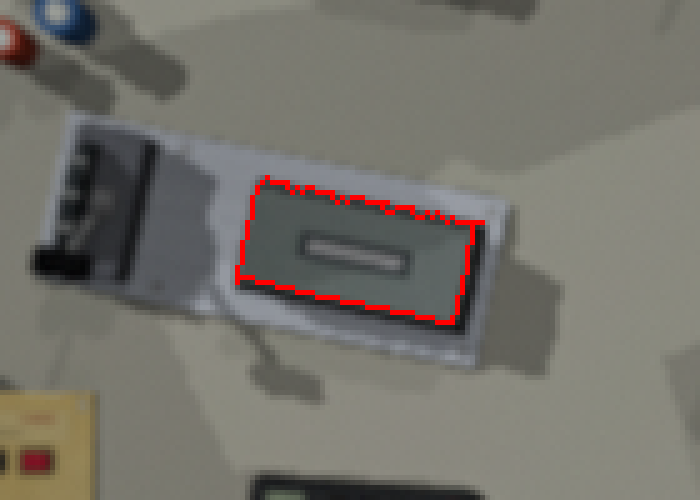

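The case looks centred: the right and bottom margins are visible, as parallax predicts, though the top edge bleeds into the pad. I'll check the handle centroid later and grasp the medium case now.

Request:
{"method": "creep_tool", "body": {"plan": {"moves":[[0, 0.003, 0.03, 0], [0, 0.003, 0.055, 0], [0, 0.003, 0.068, 0], [0, 0.003, 0.07, 0], [0, 0.003, 0.07, 0]]}}}

```text
clock: 9.9
position: [0.49, -0.3279, 0.0263]
tool_rot: [0.832, 0.555, 0.0, 0.001]
force: [-0.8, 0.2, -0.2]
finger_gap: 0.0909
gripper_force: 0.0
```

Run:
```python
from h import *
go(.490,-.3287,.026,67.4)
def handle(im,K,E,P,z):
    u=proj([*P,z],K,E)[0];x,y=u.round().astype(int);w=im[y-9:y+10,x-14:x+15].astype(float).mean(2)
    m=(w>np.median(w)+12).astype(np.uint8);n,l,s,c=cv2.connectedComponentsWithStats(m)
    i=1+np.argmin([np.hypot(*(c[j]-[14,9])) if s[j,4]>5 else 99 for j in range(1,n)])
    wt=np.where(l==i,w-np.median(w),0);yy,xx=np.mgrid[:19,:29]
    q=[(wt*xx).sum()/wt.sum()+x-14,(wt*yy).sum()/wt.sum()+y-9]
    return s[i,4],(ray(q,K,E,z)[0]*1000).round(1)
im,K,E=cam("top");a=cv2.imread("pics/top0.png")[:,:,::-1]
print("before",handle(a,K,E,(.6552,-.0919),.046),"after",handle(im,K,E,(.5516,.145),.056))
```

```text
clock 9.9 tcp [ 0.49   -0.3279  0.0263] yaw 67.42 -> d [-0.0008  0.0003  0.0003] turn 0.0003
before (np.int32(33), array([656.5, -91.9,  46. ])) after (np.int32(32), array([550.9, 145.6,  56. ]))
```

Request:
{"method": "creep_tool", "body": {"plan": {"moves":[[0, 0, 0, 0], [0, 0, 0, 0], [0, 0, 0, 0], [0, 0, 0, 0], [0, 0, 0, 0], [0, 0, 0, 0]]}, "aperture": 0.045, "clamp_n": 30}}

```text
clock: 10.55
position: [0.4898, -0.3279, 0.0257]
tool_rot: [0.832, 0.555, 0.0, 0.0]
force: [0.4, -0.8, 1.5]
finger_gap: 0.0561
gripper_force: 30.0
```

Run:
```python
from h import *
go(.490,-.3287,.026,67.4)
```

```text
clock 10.55 tcp [ 0.4898 -0.3279  0.0257] yaw 67.4 -> d [-0.0006  0.0005 -0.0003] turn 0.0
```

Request:
{"method": "creep_tool", "body": {"plan": {"moves":[[0, 0, -0.03, 0], [0, 0, -0.08, 0], [0, 0, -0.13, 0], [0, 0, -0.13, 0], [0, 0, -0.13, 0]]}}}

```text
clock: 11.05
position: [0.4891, -0.3275, 0.1558]
tool_rot: [0.832, 0.555, 0.0, 0.0]
force: [0.5, 0.0, -3.7]
finger_gap: 0.056
gripper_force: 30.0
```

Run:
```python
from h import *
im,K,E=cam("wrist");cv2.imwrite("pics/w3.png",im[:,:,::-1])
s=im[100:190,235:275].astype(float).mean((1,2));g=np.abs(np.diff(s));print([(100+i,int(s[i])) for i in range(0,90,2)])
go(.5512,.146,.156,77.3)
```

```text
[(100, 187), (102, 186), (104, 186), (106, 187), (108, 187), (110, 187), (112, 187), (114, 187), (116, 187), (118, 187), (120, 186), (122, 186), (124, 187), (126, 187), (128, 188), (130, 193), (132, 195), (134, 195), (136, 195), (138, 195), (140, 195), (142, 195), (144, 195), (146, 195), (148, 195), (150, 192), (152, 146), (154, 107), (156, 110), (158, 112), (160, 105), (162, 110), (164, 129), (166, 142), (168, 137), (170, 133), (172, 132), (174, 132), (176, 132), (178, 133), (180, 132), (182, 128), (184, 125), (186, 124), (188, 125)]
clock 11.1 tcp [ 0.4882 -0.3269  0.1541] yaw 67.4 -> d [ 0.4608 -0.1236 -0.0012] turn -0.1727
```

Run:
```python
from h import *
for r in (162,163,164,165):print(r,edge(r,.0163).round(4))
print(edge(152,-.0257).round(4))
```

```text
162 [ 0.0504  0.0011 -0.0163]
163 [ 0.0499  0.0011 -0.0163]
164 [ 0.0495  0.0011 -0.0163]
165 [ 0.049   0.0011 -0.0163]
[0.0491 0.0012 0.0257]
```

Request:
{"method": "creep_tool", "body": {"plan": {"moves":[[0.04, -0.01, 0, -0.02], [0.088, -0.022, 0, -0.04], [0.136, -0.035, 0, -0.06], [0.184, -0.048, 0, -0.08], [0.232, -0.061, 0, -0.1], [0.28, -0.074, 0, -0.12], [0.328, -0.087, 0, -0.14], [0.376, -0.1, 0, -0.16], [0.42, -0.112, 0, -0.1727], [0.45, -0.121, 0, -0.1727]]}}}

```text
clock: 12.1
position: [0.5489, 0.137, 0.1524]
tool_rot: [0.78, 0.625, -0.002, -0.002]
force: [0.1, -0.6, -2.2]
finger_gap: 0.0561
gripper_force: 30.0
```

Request:
{"method": "creep_tool", "body": {"plan": {"moves":[[0.01, -0.003, 0, 0], [0.01, -0.003, 0.015, 0], [0.01, -0.003, 0.03, 0], [0.01, -0.003, 0.03, 0], [0.01, -0.003, 0.03, 0]]}}}

```text
clock: 12.6
position: [0.5489, 0.1438, 0.1242]
tool_rot: [0.781, 0.624, -0.002, -0.001]
force: [-0.2, 0.1, -3.1]
finger_gap: 0.0557
gripper_force: 30.0
```

Run:
```python
from h import *
go(.5512,.146,.0817,77.3)
```

```text
clock 12.6 tcp [0.5489 0.1438 0.1242] yaw 77.26 -> d [0.0027 0.0019 0.0425] turn -0.0008
```

Add to h.py:
```python
def handle(im,K,E,P,z):
    u=proj([*P,z],K,E)[0];x,y=u.round().astype(int);w=im[y-9:y+10,x-14:x+15].astype(float).mean(2)
    m=(w>np.median(w)+12).astype(np.uint8);n,l,s,c=cv2.connectedComponentsWithStats(m)
    i=1+np.argmin([np.hypot(*(c[j]-[14,9])) if s[j,4]>5 else 99 for j in range(1,n)])
    wt=np.where(l==i,w-np.median(w),0);yy,xx=np.mgrid[:19,:29]
    q=[(wt*xx).sum()/wt.sum()+x-14,(wt*yy).sum()/wt.sum()+y-9]
    return s[i,4],(ray(q,K,E,z)[0]*1000).round(1)
```

Run:
```python
from h import *
p=robot.camera_params("top");K=np.array(p["K"]);E=np.array(p["extrinsics"]);a=cv2.imread("pics/top0.png")[:,:,::-1]
print(handle(a,K,E,(.489,-.3287),.042),handle(a,K,E,(.4525,-.116),.038))
```

```text
(np.int32(27), array([ 488.9, -331.5,   42. ])) (np.int32(20), array([ 452.8, -116.9,   38. ]))
```

View pics/w3.png

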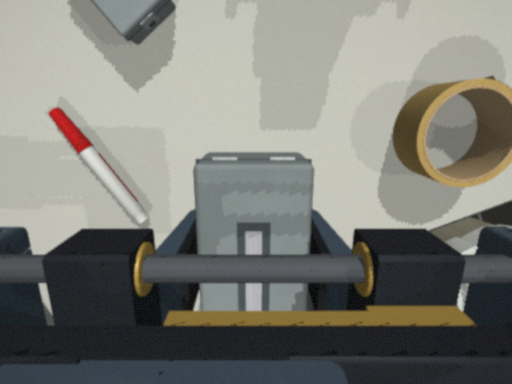

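The medium case is held square, near lid edge at row 163, columns 195–312. Wrist and handle measurements agree that its centre sits about 4 mm towards tool −x, so I compensate for that.

Request:
{"method": "creep_tool", "body": {"plan": {"moves":[[0.004, 0.002, 0.01, 0], [0.0065, 0.002, 0.022, 0], [0.0065, 0.002, 0.032, 0], [0.0065, 0.002, 0.032, 0], [0.0065, 0.002, 0.032, 0], [0.0065, 0.002, 0.032, 0], [0.0065, 0.002, 0.032, 0]]}}}

```text
clock: 13.3
position: [0.5535, 0.1507, 0.094]
tool_rot: [0.781, 0.625, 0.001, 0.0]
force: [-0.5, 0.1, -2.5]
finger_gap: 0.0556
gripper_force: 30.0
```

Run:
```python
from h import *
for i in range(2): robot.camera("top");go(.5519,.1498,.0817,77.3)
```

```text
clock 13.35 tcp [0.5535 0.1507 0.0939] yaw 77.3 -> d [-0.0012 -0.0014  0.0122] turn -0.0
clock 13.4 tcp [0.5534 0.1507 0.0939] yaw 77.3 -> d [-0.0012 -0.0013  0.0122] turn -0.0001
```

Request:
{"method": "creep_tool", "body": {"plan": {"moves":[[-0.001, -0.0013, 0.004, 0], [-0.001, -0.0013, 0.008, 0], [-0.001, -0.0013, 0.0105, 0], [-0.001, -0.0013, 0.0122, 0], [-0.001, -0.0013, 0.0124, 0], [-0.001, -0.0013, 0.0124, 0]]}}}

```text
clock: 14.0
position: [0.5515, 0.1499, 0.0817]
tool_rot: [0.781, 0.625, -0.0, -0.0]
force: [-3.5, -0.8, 5.0]
finger_gap: 0.0557
gripper_force: 30.0
```

Run:
```python
from h import *
go(.5519,.1498,.0817,77.3)
```

```text
clock 14.0 tcp [0.5515 0.1499 0.0817] yaw 77.3 -> d [ 0.      0.0004 -0.    ] turn -0.0
```

Request:
{"method": "creep_tool", "body": {"plan": {"moves":[[0, 0, 0, 0], [0, 0, 0, 0], [0, 0, 0, 0], [0, 0, 0, 0]]}, "aperture": 0.091}}

```text
clock: 14.4
position: [0.5519, 0.15, 0.0809]
tool_rot: [0.781, 0.625, 0.0, 0.0]
force: [-0.7, -0.1, 0.1]
finger_gap: 0.0848
gripper_force: 0.0
```

Request:
{"method": "creep_tool", "body": {"plan": {"moves":[[0, 0, -0.03, 0], [0, 0, -0.08, 0], [0, 0, -0.1, 0], [0, 0, -0.1, 0]]}}}

```text
clock: 14.8
position: [0.5539, 0.1505, 0.1848]
tool_rot: [0.781, 0.625, 0.004, 0.002]
force: [-0.5, 0.6, 0.1]
finger_gap: 0.0908
gripper_force: 0.0
```

Run:
```python
from h import *
go(.453,-.1168,.12,106.2)
```

```text
clock 14.8 tcp [0.5539 0.1505 0.1848] yaw 77.3 -> d [-0.2832 -0.0401  0.0635] turn -0.5044
```

Request:
{"method": "creep_tool", "body": {"plan": {"moves":[[-0.04, -0.005, 0, -0.08], [-0.085, -0.012, 0, -0.17], [-0.13, -0.018, 0, -0.25], [-0.175, -0.024, 0.01, -0.34], [-0.22, -0.03, 0.03, -0.42], [-0.26, -0.036, 0.05, -0.504], [-0.2825, -0.039, 0.062, -0.504], [-0.2825, -0.039, 0.062, -0.504], [-0.2825, -0.039, 0.062, -0.504], [-0.2825, -0.039, 0.062, -0.504]]}}}

```text
clock: 15.8
position: [0.4522, -0.1163, 0.1192]
tool_rot: [0.6, 0.8, 0.0, 0.0]
force: [-0.3, 0.2, -0.2]
finger_gap: 0.0908
gripper_force: 0.0
```

Run:
```python
from h import *
im,K,E=cam("top")
g=case_mask(im)
for P in((.5516,.146),):
    r,cn=rect(g,proj([*P,.098],K,E)[0],K,E,.098);print("M",r)
    print(handle(im,K,E,P,.098))
out=im[:,:,::-1].copy();cv2.polylines(out,[cn],1,(0,0,255))
u=proj([*P,.098],K,E)[0].astype(int);cv2.imwrite("pics/t3.png",cv2.resize(out[u[1]-50:u[1]+50,u[0]-70:u[0]+70],(700,500),interpolation=cv2.INTER_NEAREST))
go(.453,-.1168,.025,106.2)
```

```text
M [550.3 138.9 -12.8 138.6  65.3 853. ]
(np.int32(30), array([550.9, 145.8,  98. ]))
clock 15.85 tcp [ 0.4524 -0.1162  0.1194] yaw 106.25 -> d [-0.0007  0.0003  0.0944] turn 0.0009
```

View pics/t3.png

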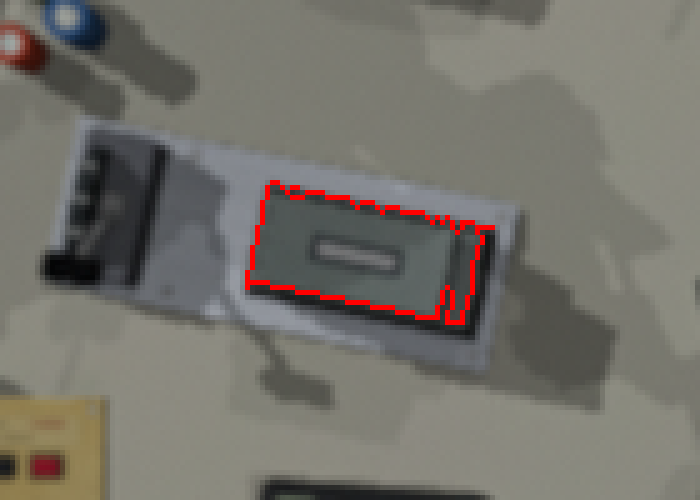

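The medium case's handle is at the same (550.9, 145.8) as the large one's, so they are stacked centred. Now the small case.

Request:
{"method": "creep_tool", "body": {"plan": {"moves":[[-0.0007, 0, 0.03, 0], [-0.0007, 0, 0.06, 0], [-0.0007, 0, 0.085, 0], [-0.0007, 0, 0.095, 0], [-0.0007, 0, 0.095, 0], [-0.0007, 0, 0.095, 0]]}}}

```text
clock: 16.45
position: [0.4528, -0.1175, 0.0249]
tool_rot: [0.6, 0.8, 0.0, 0.001]
force: [0.3, -0.1, -0.3]
finger_gap: 0.0911
gripper_force: 0.0
```

Request:
{"method": "creep_tool", "body": {"plan": {"moves":[[0, 0, 0, 0], [0, 0, 0, 0], [0, 0, 0, 0], [0, 0, 0, 0], [0, 0, 0, 0], [0, 0, 0, 0], [0, 0, 0, 0]]}, "aperture": 0.04, "clamp_n": 25}}

```text
clock: 17.15
position: [0.4518, -0.1178, 0.0241]
tool_rot: [0.601, 0.799, 0.0, 0.0]
force: [0.0, -0.4, 2.1]
finger_gap: 0.0498
gripper_force: 24.9
```

Run:
```python
from h import *
go(.453,-.1168,.025,106.2)
```

```text
clock 17.15 tcp [ 0.4518 -0.1178  0.0241] yaw 106.16 -> d [ 0.0006  0.0015 -0.0009] turn -0.0006
```

Request:
{"method": "creep_tool", "body": {"plan": {"moves":[[0, 0, -0.03, 0], [0, 0, -0.08, 0], [0, 0, -0.13, 0], [0, 0, -0.17, 0], [0, 0, -0.17, 0], [0, 0, -0.17, 0]]}}}

```text
clock: 17.75
position: [0.4515, -0.1177, 0.1941]
tool_rot: [0.601, 0.8, 0.0, 0.0]
force: [-0.6, 0.1, -2.2]
finger_gap: 0.0499
gripper_force: 24.9
```

Run:
```python
from h import *
im,K,E=cam("wrist");cv2.imwrite("pics/w4.png",im[:,:,::-1])
s=im[140:230,235:275].astype(float).mean((1,2));print([(140+i,int(s[i])) for i in range(30,90,2)])
for r in range(190,222,4):print(r,edge(r,.0135).round(4))
go(.5512,.146,.195,77.3)
```

```text
[(170, 95), (172, 109), (174, 102), (176, 95), (178, 99), (180, 118), (182, 128), (184, 126), (186, 125), (188, 124), (190, 124), (192, 124), (194, 124), (196, 124), (198, 124), (200, 124), (202, 124), (204, 124), (206, 124), (208, 124), (210, 124), (212, 123), (214, 123), (216, 122), (218, 123), (220, 122), (222, 116), (224, 83), (226, 79), (228, 80)]
190 [ 0.036   0.001  -0.0135]
194 [ 0.034   0.001  -0.0135]
198 [ 0.032   0.001  -0.0135]
202 [ 0.03    0.001  -0.0135]
206 [ 0.028   0.001  -0.0135]
210 [ 0.0259  0.001  -0.0135]
214 [ 0.0239  0.001  -0.0135]
218 [ 0.0218  0.001  -0.0135]
clock 17.8 tcp [ 0.4506 -0.1174  0.1928] yaw 106.18 -> d [ 0.225   0.17   -0.0022] turn 0.504
```

View pics/w4.png

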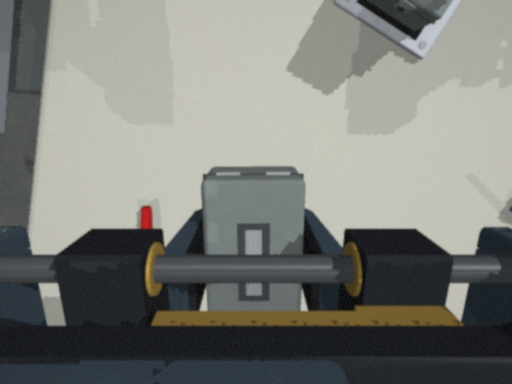

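The small case is square in the jaws, lid edge near row 179, so its offset is about +0.4 mm. Carrying it to the stand.

Request:
{"method": "creep_tool", "body": {"plan": {"moves":[[0.025, 0.02, 0, 0.08], [0.06, 0.045, 0, 0.17], [0.095, 0.07, 0, 0.25], [0.13, 0.1, 0, 0.34], [0.17, 0.13, 0, 0.42], [0.2, 0.15, 0, 0.504], [0.2238, 0.169, 0.01, 0.504], [0.2238, 0.169, 0.03, 0.504], [0.2238, 0.169, 0.045, 0.504], [0.2238, 0.169, 0.045, 0.504]]}}}

```text
clock: 18.8
position: [0.5486, 0.1439, 0.1441]
tool_rot: [0.781, 0.625, -0.005, -0.002]
force: [-0.1, 0.9, -2.3]
finger_gap: 0.05
gripper_force: 24.9
```

Request:
{"method": "creep_tool", "body": {"plan": {"moves":[[0, 0, 0.005, 0], [0, 0, 0.01, 0], [0, 0, 0.01, 0], [0, 0, 0.01, 0], [0, 0, 0.01, 0]]}}}

```text
clock: 19.3
position: [0.552, 0.1442, 0.1396]
tool_rot: [0.781, 0.624, 0.001, 0.0]
force: [0.5, 0.1, -1.4]
finger_gap: 0.0498
gripper_force: 24.9
```

Run:
```python
from h import *
for i in range(2): robot.camera("top");go(.5511,.1457,.1221,77.3)
```

```text
clock 19.35 tcp [0.552  0.1442 0.1396] yaw 77.29 -> d [ 0.0012 -0.0012  0.0175] turn -0.0002
clock 19.4 tcp [0.5519 0.1442 0.1395] yaw 77.29 -> d [ 0.0012 -0.0011  0.0174] turn -0.0002
```

Request:
{"method": "creep_tool", "body": {"plan": {"moves":[[0.0012, -0.001, 0.005, 0], [0.0012, -0.001, 0.01, 0], [0.0012, -0.001, 0.013, 0], [0.0012, -0.001, 0.0155, 0], [0.0012, -0.001, 0.017, 0], [0.0012, -0.001, 0.0176, 0], [0.0012, -0.001, 0.0176, 0]]}}}

```text
clock: 20.1
position: [0.5508, 0.1456, 0.1222]
tool_rot: [0.781, 0.625, -0.0, -0.0]
force: [-2.7, -1.3, 4.1]
finger_gap: 0.0501
gripper_force: 24.9
```

Run:
```python
from h import *
go(.5511,.1457,.1221,77.3)
```

```text
clock 20.1 tcp [0.5508 0.1456 0.1222] yaw 77.3 -> d [0.0001 0.0003 0.0001] turn -0.0
```

Request:
{"method": "creep_tool", "body": {"plan": {"moves":[[0, 0, 0, 0], [0, 0, 0, 0], [0, 0, 0, 0], [0, 0, 0, 0]]}, "aperture": 0.091}}

```text
clock: 20.5
position: [0.5511, 0.1457, 0.1213]
tool_rot: [0.781, 0.625, 0.0, 0.0]
force: [0.7, 0.3, 0.5]
finger_gap: 0.079
gripper_force: 0.0
```

Request:
{"method": "creep_tool", "body": {"plan": {"moves":[[0, 0, -0.03, 0], [0, 0, -0.08, 0], [0, 0, -0.12, 0], [0, 0, -0.13, 0], [0.03, -0.005, -0.13, 0], [0.07, -0.02, -0.13, 0], [0.08, -0.03, -0.13, 0], [0.08, -0.03, -0.13, 0], [0.08, -0.03, -0.13, 0]]}}}

```text
clock: 21.4
position: [0.539, 0.2296, 0.2508]
tool_rot: [0.781, 0.625, -0.001, 0.0]
force: [0.2, -0.7, 0.0]
finger_gap: 0.091
gripper_force: 0.0
```

Run:
```python
from h import *
im,K,E=cam("wrist");cv2.imwrite("pics/w5.png",im[:,:,::-1])
t,Kt,Et=cam("top");cv2.imwrite("pics/top5.png",t[:,:,::-1])
a=np.vstack([cv2.resize(im[:200],(768,300)),cv2.resize(t[150:260,100:356],(768,300),interpolation=cv2.INTER_CUBIC)])
cv2.imwrite("pics/v5.png",a[:,:,::-1])
print(handle(im*0+t,Kt,Et,(.5512,.146),.136))
for P in ([.5877,.307,.045],[.5877,.307,.13],[.541,.3175,.116]):print(proj(P,K,E)*1.5,(proj(P,Kt,Et)-[100,150])*[3,2.73]+[0,300])
```

```text
(np.int32(26), array([551.5, 146.7, 136. ]))
[[419.42312753 145.17705025]] [[171.34406789 422.70251516]]
[[431.83836201 139.89398869]] [[151.72917537 416.40642187]]
[[349.79277411 140.98219946]] [[144.60689769 460.63298501]]
```

View pics/v5.png

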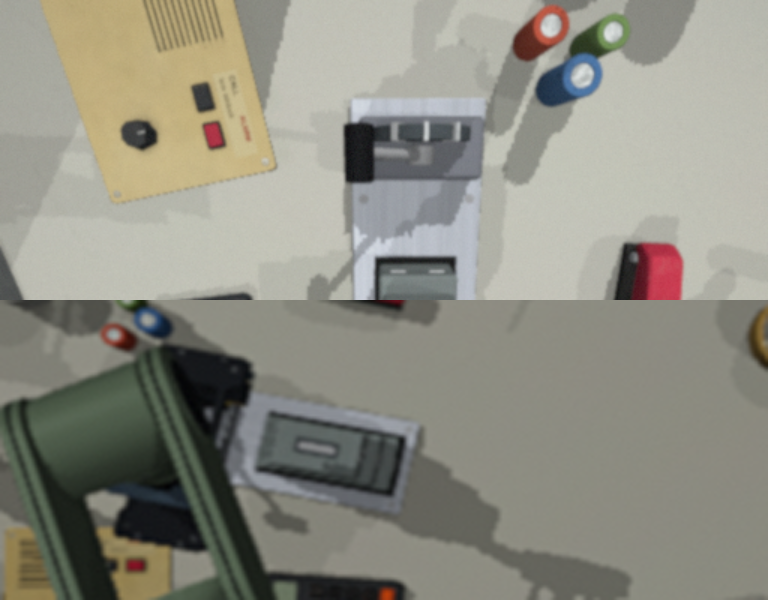

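The wrist view (upper half) shows the black T grip at about (360,153), the lever's foot near (424,153) and the middle mark at (427,131). In the lower half the stack is centred. Now computing the grip position from its mask.

Create lev.py:
```python
from h import *
PV=np.array([.5513,.146]);ys=np.array([np.sin(np.deg2rad(12.7)),np.cos(np.deg2rad(12.7))]);xs=np.array([ys[1],-ys[0]])
def st(P):d=P[:2]-PV;return np.array([d@xs,d@ys])*1000
def wd(x,y):return PV+(x*xs+y*ys)/1000
```

Run:
```python
from lev import *
im=cv2.imread("pics/w5.png")[:,:,::-1]
p=robot.camera_params("wrist");K=np.array(p["K"]);o=robot.get_obs()
T=np.eye(4);T[:3,:3]=R.from_quat(o["tool_rot"]).as_matrix();T[:3,3]=o["position"];E=T@p["hand_eye"]
m=(im.mean(2)<35).astype(np.uint8);n,l,s,c=cv2.connectedComponentsWithStats(m)
i=min([j for j in range(1,n) if s[j,4]>200],key=lambda j:np.hypot(*(c[j]-[240,102])));print(s[i],c[i])
for a in(-.4,-.5,-.6,-.7):
    z=.045+.085*np.cos(a);print(a,-85*np.sin(-a),[st(ray(c[i],K,E,z+h)[0]).round(1) for h in(0,.008)],round(z,4))
x,y,w,h=s[i][:4]
print("ends",[st(ray([c[i][0],v],K,E,.122)[0]).round(1) for v in(y,y+h)],"sides",[st(ray([v,c[i][1]],K,E,.122)[0]).round(1) for v in(x,x+w)])
# console top corners (approx. columns/rows read in view /1.5) and mark
print("console",[st(ray(np.array(q)/1.5,K,E,.046)[0]).round(1) for q in((357,180),(484,180),(424,153))])
```

```text
[230  83  20  38 644] [239.20496894 101.13354037]
-0.4 -33.100559096235294 [array([-41.4, 158.4]), array([-41. , 158.3])] 0.1233
-0.5 -40.75117078135725 [array([-41.6, 158.5]), array([-41.2, 158.3])] 0.1196
-0.6 -47.994610238578005 [array([-41.8, 158.6]), array([-41.4, 158.4])] 0.1152
-0.7 -54.758503415203734 [array([-42. , 158.7]), array([-41.6, 158.5])] 0.11
ends [array([-41.3, 173.7]), array([-41.7, 141.2])] sides [array([-49.7, 158.5]), array([-31.8, 158.4])]
console [array([-46.4, 139.3]), array([ 50.8, 139.2]), array([  4.4, 159.1])]
```

Run:
```python
from lev import *
print(wd(-42.7,160));go(*wd(-42.7,160),.175,167.3)
```

```text
[0.54482007 0.31147296]
clock 21.5 tcp [0.5395 0.2291 0.2512] yaw 77.24 -> d [ 0.0816 -0.013   0.0761] turn -1.5718
```

Request:
{"method": "creep_tool", "body": {"plan": {"moves":[[0, 0, 0, -0.13], [0.01, 0, 0, -0.27], [0.02, 0, 0, -0.41], [0.03, -0.003, 0, -0.55], [0.04, -0.006, 0, -0.69], [0.05, -0.008, 0, -0.83], [0.06, -0.01, 0, -0.97], [0.07, -0.012, 0, -1.11], [0.0815, -0.013, 0, -1.25], [0.0815, -0.013, 0, -1.39]]}, "aperture": 0.06}}

```text
clock: 22.5
position: [0.5452, 0.3125, 0.2512]
tool_rot: [0.197, 0.98, 0.0, 0.0]
force: [0.1, -0.9, -0.3]
finger_gap: 0.0597
gripper_force: 0.0
```

Request:
{"method": "creep_tool", "body": {"plan": {"moves":[[0, 0, 0.01, -0.1], [0, 0, 0.03, -0.181], [0, 0, 0.06, -0.181], [0, 0, 0.076, -0.181], [0, 0, 0.076, -0.181], [0, 0, 0.076, -0.181]]}}}

```text
clock: 23.1
position: [0.5452, 0.312, 0.1759]
tool_rot: [0.111, 0.994, 0.0, 0.0]
force: [0.5, -0.1, -0.0]
finger_gap: 0.06
gripper_force: 0.0
```

Run:
```python
from lev import *
go(*wd(-42.7,160),.118,167.3)
im,K,E=cam("wrist");cv2.imwrite("pics/w6.png",im[:,:,::-1])
```

```text
clock 23.1 tcp [0.5452 0.312  0.1759] yaw 167.24 -> d [ 0.0003 -0.0006  0.0579] turn -0.001
```

View pics/w6.png

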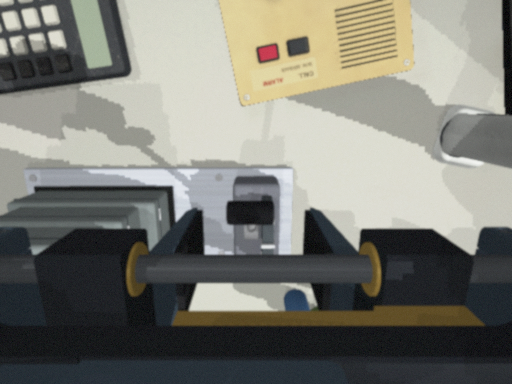

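That was the eleventh picture, one over the limit of 10, so I view no more and work from numbers only. It shows the T bar, columns 227–273 at row 212, centred between the fingers. I descend and pinch.

Request:
{"method": "creep_tool", "body": {"plan": {"moves":[[0, 0, 0.025, 0], [0, 0, 0.045, 0], [0, 0, 0.055, 0], [0, 0, 0.058, 0], [0, 0, 0.058, 0], [0, 0, 0.058, 0]]}}}

```text
clock: 23.75
position: [0.5453, 0.3131, 0.1187]
tool_rot: [0.111, 0.994, 0.001, 0.001]
force: [0.6, -0.2, -0.0]
finger_gap: 0.0601
gripper_force: 0.0
```

Request:
{"method": "creep_tool", "body": {"plan": {"moves":[[0, 0, 0, 0], [0, 0, 0, 0], [0, 0, 0, 0], [0, 0, 0, 0], [0, 0, 0, 0]]}, "aperture": 0.02, "clamp_n": 12}}

```text
clock: 24.25
position: [0.5435, 0.3101, 0.1175]
tool_rot: [0.11, 0.994, -0.003, -0.001]
force: [-1.5, -6.4, 3.2]
finger_gap: 0.0335
gripper_force: 12.0
```

Run:
```python
from lev import *
o=robot.get_obs();print(st(o["position"]),o["force"])
go(*wd(1,160),.130,167.3)
```

```text
[-43.69253335 158.34801162] [-1.5016424  -6.3824446   3.21872146]
clock 24.25 tcp [0.5435 0.3101 0.1175] yaw 167.36 -> d [-0.0447  0.0015 -0.0126] turn 0.0011
```

Request:
{"method": "creep_tool", "body": {"plan": {"moves":[[-0.005, -0.001, -0.003, 0], [-0.0107, -0.0018, -0.0054, 0], [-0.0162, -0.0018, -0.0075, 0], [-0.0217, -0.0018, -0.0092, 0], [-0.0272, -0.0018, -0.0105, 0], [-0.0327, -0.0018, -0.0114, 0], [-0.0382, -0.0018, -0.012, 0], [-0.0437, -0.0018, -0.0122, 0], [-0.0437, -0.0018, -0.0122, 0], [-0.0437, -0.0018, -0.0122, 0]]}}}

```text
clock: 25.25
position: [0.5875, 0.3001, 0.1298]
tool_rot: [0.11, 0.994, -0.001, 0.001]
force: [-1.8, -5.3, 0.2]
finger_gap: 0.0343
gripper_force: 12.0
```

Run:
```python
from lev import *
for i in range(2):
    robot.camera("top");o=robot.get_obs();print(st(o["position"]),o["position"],o["force"])
```

```text
[  1.41175088 158.32890079] [0.58748522 0.30014494 0.12977989] [-0.91921875 -4.17953403  0.58644969]
[  1.37188549 158.31506267] [0.58744329 0.30014021 0.1297464 ] [-0.81591509 -4.30533669  0.46827339]
```

Request:
{"method": "creep_tool", "body": {"plan": {"moves":[[0, 0, 0, 0], [0, 0, 0, 0], [0, 0, 0, 0]]}, "aperture": 0.06}}

```text
clock: 25.65
position: [0.5875, 0.302, 0.1301]
tool_rot: [0.11, 0.994, 0.001, 0.001]
force: [-0.4, -0.1, 0.2]
finger_gap: 0.0546
gripper_force: 0.0
```

Request:
{"method": "creep_tool", "body": {"plan": {"moves":[[0, 0, -0.03, 0], [0, 0, -0.07, 0], [0, 0, -0.12, 0], [0, 0, -0.12, 0]]}}}

```text
clock: 26.05
position: [0.5901, 0.3033, 0.2583]
tool_rot: [0.11, 0.994, 0.005, 0.007]
force: [-0.0, 0.3, 0.1]
finger_gap: 0.0602
gripper_force: 0.0
```

Run:
```python
from lev import *
go(.560,.2251,.2512,77.24)
```

```text
clock 26.05 tcp [0.5901 0.3033 0.2583] yaw 167.32 -> d [ 0.0123 -0.083   0.006 ] turn 1.5722
```

Request:
{"method": "creep_tool", "body": {"plan": {"moves":[[0, -0.01, 0, 0.14], [0, -0.02, 0, 0.28], [0, -0.03, 0, 0.42], [0.002, -0.04, 0, 0.56], [0.003, -0.05, 0, 0.7], [0.003, -0.06, 0, 0.84], [0.003, -0.07, 0, 0.98], [0.003, -0.083, 0, 1.12], [0.003, -0.083, 0, 1.26], [0.003, -0.083, 0, 1.4]]}}}

```text
clock: 27.05
position: [0.5658, 0.221, 0.2496]
tool_rot: [0.727, 0.687, 0.001, 0.0]
force: [0.4, 0.7, 1.1]
finger_gap: 0.0598
gripper_force: 0.0
```

Request:
{"method": "creep_tool", "body": {"plan": {"moves":[[0, 0, 0, 0.14], [0, 0, 0, 0.172], [0, 0, 0, 0.172], [0, 0, 0, 0.172], [0, 0, 0, 0.172]]}}}

```text
clock: 27.55
position: [0.5657, 0.2211, 0.2496]
tool_rot: [0.781, 0.624, 0.0, -0.0]
force: [0.3, -0.6, 0.5]
finger_gap: 0.06
gripper_force: 0.0
```

Run:
```python
from lev import *
im,K,E=cam("wrist");cv2.imwrite("pics/w7.png",im[:,:,::-1])
go(*wd(0,79),.25,77.3)
m=(im.mean(2)<40).astype(np.uint8);n,l,s,c=cv2.connectedComponentsWithStats(m)
q=proj([*wd(1.5,158),.135],K,E)[0];print(q)
for j in range(1,n):
    if s[j,4]>60 and np.hypot(*(c[j]-q))<60: print(s[j],c[j].round(1),[st(ray(c[j],K,E,z)[0]).round(1) for z in(.13,.137)])
r0=int(q[1]);g=im.mean(2).astype(int)
for r in range(r0-36,r0+37,6):print(r,g[r,int(q[0])-64:int(q[0])+65:3])
```

```text
clock 27.6 tcp [0.5657 0.2211 0.2496] yaw 77.27 -> d [ 0.0026  0.0025 -0.0004] turn -0.0005
[256.97545373  98.89704195]
[244  79  21  40 757] [254.2  97.9] [array([ -0.9, 158.9]), array([ -0.9, 158.7])]
62 [205 206 203 203 203 203 204 190 184 183 187 185 190 186 187 189 188 188
 185 185 189 186 188 188 188 188 187 189 186 189 187 189 187 188 188 185
 187 178 132 147 143 140 136]
68 [207 204 206 204 203 191 180 227 223 225 220 206 211 209 203 210 213 213
 207 208 210 210 204 207 213 210 210 207 209 201 200 206 201 210 208 204
 179 133 138 150 147 149 150]
74 [193 190 191 193 192 188 162 220 210 206 188 187 190 188 182 189 192 196
 188 186 189 193 182 188 193 192 194 197 201 193 193 199 194 200 200 202
 182 133 137 149 153 150 152]
80 [192 191 191 190 192 193 183 184 123 130 134 124 112 113 173 157 114
[... 1024 characters left out ...]
6 204 188 139 164 122 106 104  96  95  98  93  94  94  87
  19  25  26  27  33  23  45 100  99 107 106 101 100 100 103 103 130 194
 184 186 186 186 185 154 151]
122 [203 205 204 205 206 184 137 160 174 174 172 171 171 169 167 171 171 174
 169 171 172 170 165 169 173 174 169 145 148 143 143 146 151 207 208 195
 183 184 186 187 185 193 204]
128 [203 203 204 206 207 185 136 162 170 154 160 172 171 169 167 173 176 170
 170 172 170 172 166 169 169 170 151 145 146 144 147 145 173 188 200 200
 185 186 186 184 185 187 205]
134 [205 207 204 205 203 161 139 159 176 166 167 174 166 171 165 171 173 172
 170 170 170 173 164 148 149 146 149 145 144 144 148 182 198 199 206 198
 185 187 185 187 185 192 206]
```

Run:
```python
from lev import *
im=cv2.imread("pics/w7.png");g=im.astype(float).mean(2)
p=robot.camera_params("wrist");K=np.array(p["K"]);o=robot.get_obs()
T=np.eye(4);T[:3,:3]=R.from_quat(o["tool_rot"]).as_matrix();T[:3,3]=o["position"];E=T@p["hand_eye"]
L=[];Rr=[]
for r in range(95,113,3):
    d=np.diff(g[r]);l=205+np.argmin(d[205:222])+.5;q=288+np.argmax(d[288:300])+.5
    L.append(st(ray([l,r],K,E,.046)[0])[0]);Rr.append(st(ray([q,r],K,E,.046)[0])[0])
print(np.round(L,1),np.round(Rr,1),"console centre",(np.median(L)+np.median(Rr))/2)
for r in (80,82,84,86):
    f=g[r]
    cs=[]
    for a,b in((226,242),(268,288)):
        w=np.clip(f[a:b]-125,0,None);cs.append((w*np.arange(a,b)).sum()/w.sum())
    print(r,np.round(cs,1),[[st(ray([c,r],K,E,z)[0])[0].round(1) for c in cs] for z in(.06,.068,.076)])
print(g[80:100:6,226:290].round(0).astype(int).tolist()[:2])
```

```text
[-46.1 -46.2 -50.8 -45.3 -45.4 -45.5] [48.  48.1 48.2 47.2 47.4 47.5] console centre 0.9611176191473518
80 [235.1 277.3] [[np.float64(-20.9), np.float64(24.0)], [np.float64(-20.4), np.float64(23.4)], [np.float64(-20.0), np.float64(22.8)]]
82 [234.9 277.2] [[np.float64(-21.1), np.float64(23.9)], [np.float64(-20.6), np.float64(23.3)], [np.float64(-20.2), np.float64(22.7)]]
84 [234.9 277.1] [[np.float64(-21.1), np.float64(23.8)], [np.float64(-20.7), np.float64(23.2)], [np.float64(-20.2), np.float64(22.6)]]
86 [235. 277.] [[np.float64(-21.1), np.float64(23.8)], [np.float64(-20.7), np.float64(23.2)], [np.float64(-20.2), np.float64(22.6)]]
[[117, 117, 113, 110, 107, 113, 128, 158, 174, 176, 173, 157, 137, 124, 114, 106, 97, 81, 59, 32, 19, 21, 25, 24, 30, 28, 30, 31, 29, 28, 31, 32, 31, 30, 23, 26, 28, 30, 52, 80, 98, 102, 104, 104, 98, 100, 107, 118, 126, 144, 165, 186, 187, 157, 123, 116, 116, 117, 118, 125, 123, 126, 129, 134], [55, 55, 58, 61, 58, 62, 93, 141, 171, 181, 169, 139, 95, 79, 80, 81, 79, 66, 43, 25, 25, 20, 27, 35, 28, 36, 32, 37, 33, 31, 31, 30, 27, 31, 27, 25, 27, 25, 32, 61, 83, 88, 90, 90, 90, 85, 86, 90, 110, 141, 170, 196, 184, 131, 86, 76, 73, 74, 70, 65, 70, 78, 102, 127]]
```

Request:
{"method": "creep_tool", "body": {"plan": {"moves":[[-0.04, 0, -0.02, 0], [-0.09, 0, -0.02, 0], [-0.14, 0, -0.02, 0], [-0.19, 0, -0.02, 0], [-0.24, 0, -0.02, 0], [-0.29, 0, -0.02, 0], [-0.34, 0, -0.02, 0], [-0.36, 0, -0.02, 0], [-0.36, 0, -0.02, 0], [-0.36, 0, -0.02, 0]]}}}

```text
clock: 28.6
position: [0.4862, -0.13, 0.2697]
tool_rot: [0.782, 0.624, 0.0, -0.0]
force: [0.3, -0.0, -0.1]
finger_gap: 0.0597
gripper_force: 0.0
```

Run:
```python
from lev import *
im,K,E=cam("top");cv2.imwrite("pics/t8.png",im[:,:,::-1]);g=im.astype(float).mean(2)
for n,z,y in(("stack S",.136,0),):print(n,handle(im,K,E,PV,z))
def scan(y,z,xr=(-70,70)):
    xx=np.arange(*xr,2.);P=np.array([[*wd(x,y),z] for x in xx]);u=proj(P,K,E).astype(np.float32)
    return xx,cv2.remap(g.astype(np.float32),u[:,0].reshape(1,-1),u[:,1].reshape(1,-1),1)[0]
for z,ysn in((.13,(143,148,153,158,163,168,173)),(.046,(143,148,153,158,185))):
    for y in ysn:
        xx,v=scan(y,z);print(z,y,v.round(0).astype(int).tolist())
```

```text
stack S (np.int32(24), array([551.3, 146.5, 136. ]))
0.13 143 [127, 126, 127, 127, 127, 125, 121, 115, 118, 120, 117, 96, 81, 73, 76, 74, 69, 60, 55, 52, 53, 52, 50, 49, 47, 46, 45, 45, 44, 43, 40, 37, 31, 26, 24, 26, 29, 34, 38, 43, 46, 48, 48, 48, 49, 48, 48, 50, 56, 63, 71, 74, 75, 74, 76, 82, 102, 115, 122, 118, 119, 121, 123, 123, 122, 122, 122, 123, 121, 114]
0.13 148 [127, 127, 127, 127, 128, 127, 125, 123, 123, 128, 125, 112, 89, 76, 71, 68, 60, 50, 43, 40, 40, 39, 38, 38, 38, 39, 40, 40, 37, 33, 25, 16, 8, 6, 7, 8, 9, 12, 18, 27, 35, 41, 42, 42, 42, 43, 42, 43, 44, 51, 60, 69, 73, 75, 77, 88, 104, 119, 119, 112, 104, 103, 103, 100, 98, 98, 104, 113, 119, 119]
0.13 153 [127, 127, 127, 127, 127, 125, 122, 114, 118, 129, 141, 130, 108, 82, 70, 65, 57, 44, 30, 21, 20, 22, 23, 26, 30, 33, 33, 31, 25, 19, 13, 8, 7, 8, 10, 11, 11, 9, 10, 13, 21, 26, 28, 28, 27, 25, 24, 24, 25, 31, 43, 58, 69, 74, 77, 87, 102, 115, 111, 97, 81, 79, 78, 79, 
[... 2154 characters left out ...]
, 76, 76, 75, 75, 77, 91, 107, 122, 128, 132, 134, 137, 138, 134, 130, 126, 124]
0.046 158 [127, 127, 127, 128, 127, 124, 116, 105, 104, 101, 98, 87, 77, 75, 78, 82, 77, 70, 61, 59, 57, 58, 57, 57, 57, 56, 55, 54, 53, 52, 51, 52, 54, 56, 57, 57, 56, 56, 55, 54, 53, 51, 49, 49, 49, 48, 49, 50, 54, 60, 65, 69, 72, 74, 74, 73, 73, 77, 87, 104, 117, 123, 124, 125, 128, 130, 129, 126, 123, 122]
0.046 185 [131, 132, 133, 133, 132, 127, 121, 117, 122, 133, 136, 132, 115, 101, 88, 83, 82, 81, 78, 75, 71, 67, 64, 70, 79, 88, 83, 74, 57, 49, 42, 33, 22, 11, 8, 8, 11, 10, 11, 16, 29, 41, 50, 56, 60, 73, 84, 89, 84, 75, 72, 72, 77, 81, 85, 85, 89, 94, 108, 120, 127, 116, 101, 86, 79, 77, 78, 78, 78, 78]
```

Both cameras put the grip about 2 mm short of upright (about −0.025 rad). There is plenty of time, so I re-pinch and nudge it.

Request:
{"method": "creep_tool", "body": {"plan": {"moves":[[0.04, 0, 0, -0.1], [0.09, 0, 0, -0.24], [0.14, 0, 0, -0.38], [0.19, 0, 0, -0.52], [0.24, 0, 0, -0.66], [0.29, 0, 0, -0.8], [0.34, 0, 0, -0.94], [0.38, 0, 0, -1.08], [0.42, 0, 0, -1.22], [0.44, 0, 0, -1.36]]}}}

```text
clock: 29.65
position: [0.5824, 0.3045, 0.2689]
tool_rot: [0.21, 0.978, 0.001, -0.0]
force: [-0.3, 1.2, 0.2]
finger_gap: 0.0603
gripper_force: 0.0
```

Request:
{"method": "creep_tool", "body": {"plan": {"moves":[[0, 0, 0, -0.14], [0, 0, 0, -0.21], [0, 0, 0, -0.21], [0, 0, 0, -0.21]]}}}

```text
clock: 30.05
position: [0.5826, 0.3003, 0.2696]
tool_rot: [0.111, 0.994, 0.0, -0.0]
force: [0.2, 0.3, -0.7]
finger_gap: 0.0601
gripper_force: 0.0
```

Run:
```python
from lev import *
go(*wd(-1,158.3),.16,167.3)
```

```text
clock 30.05 tcp [0.5826 0.3003 0.2696] yaw 167.21 -> d [-0.0024  0.0009  0.1096] turn -0.0016
```

Request:
{"method": "creep_tool", "body": {"plan": {"moves":[[-0.001, 0, 0.03, 0], [-0.0024, 0.0005, 0.07, 0], [-0.0024, 0.0005, 0.105, 0], [-0.0024, 0.0005, 0.13, 0], [-0.0024, 0.0005, 0.14, 0], [-0.0024, 0.0005, 0.1405, 0], [-0.0024, 0.0005, 0.1405, 0]]}}}

```text
clock: 30.75
position: [0.5865, 0.2995, 0.1305]
tool_rot: [0.112, 0.994, 0.001, 0.001]
force: [0.9, 0.1, -0.7]
finger_gap: 0.0602
gripper_force: 0.0
```

Request:
{"method": "creep_tool", "body": {"plan": {"moves":[[0, 0, 0, 0], [0, 0, 0, 0], [0, 0, 0, 0], [0, 0, 0, 0], [0, 0, 0, 0]]}, "aperture": 0.02, "clamp_n": 20}}

```text
clock: 31.25
position: [0.5863, 0.3001, 0.1301]
tool_rot: [0.112, 0.994, 0.001, 0.001]
force: [-0.2, 3.9, 1.9]
finger_gap: 0.0338
gripper_force: 20.0
```

Run:
```python
from lev import *
o=robot.get_obs();print(st(o["position"]),o["position"],o["force"])
```

```text
[  0.26164886 158.02070517] [0.5862955  0.30009713 0.13005715] [-0.24785142  3.88755967  1.86237015]
```

Request:
{"method": "creep_tool", "body": {"plan": {"moves":[[-0.001, 0, 0, 0], [-0.002, 0, 0, 0], [-0.0024, 0, 0, 0], [-0.0024, 0, 0, 0], [-0.0024, 0, 0, 0]]}}}

```text
clock: 31.75
position: [0.5876, 0.2998, 0.13]
tool_rot: [0.112, 0.994, 0.001, -0.0]
force: [-1.7, 5.5, 4.9]
finger_gap: 0.0338
gripper_force: 20.0
```

Run:
```python
from lev import *
o=robot.get_obs();print(st(o["position"]),o["position"],o["force"])
```

```text
[  1.59870382 158.00094721] [0.5875955  0.29978391 0.13002894] [-1.72196514  5.51306865  4.91786996]
```

Request:
{"method": "creep_tool", "body": {"plan": {"moves":[[0, 0, 0, 0], [0, 0, 0, 0], [0, 0, 0, 0]]}, "aperture": 0.06}}

```text
clock: 32.05
position: [0.5879, 0.2976, 0.1286]
tool_rot: [0.112, 0.994, -0.001, -0.0]
force: [0.1, -1.1, 0.7]
finger_gap: 0.0556
gripper_force: 0.0
```

Request:
{"method": "creep_tool", "body": {"plan": {"moves":[[0, 0, -0.03, 0], [0, 0, -0.07, 0], [0, 0, -0.12, 0], [0, -0.03, -0.13, 0.12], [0, -0.07, -0.13, 0.26], [0, -0.12, -0.13, 0.4], [0, -0.17, -0.13, 0.54], [0, -0.22, -0.13, 0.68], [0, -0.27, -0.13, 0.82], [0, -0.32, -0.13, 0.96]]}}}

```text
clock: 33.05
position: [0.5161, -0.0158, 0.259]
tool_rot: [0.56, 0.828, -0.0, 0.0]
force: [1.4, 0.3, -0.0]
finger_gap: 0.06
gripper_force: 0.0
```

Request:
{"method": "creep_tool", "body": {"plan": {"moves":[[0, 0, 0, 0], [0, 0, 0, 0]]}}}

```text
clock: 33.25
position: [0.5168, -0.0147, 0.2591]
tool_rot: [0.559, 0.829, 0.0, -0.0]
force: [0.3, 0.5, -0.0]
finger_gap: 0.0598
gripper_force: 0.0
```

Run:
```python
from lev import *
im,K,E=cam("top");cv2.imwrite("pics/t9.png",im[:,:,::-1]);print(handle(im,K,E,PV,.136),st(robot.get_obs()["position"]))
old=cv2.imread("pics/t8.png")
def scan(im,y,z):
    g=im.mean(2).astype(np.float32);xx=np.arange(-30,30,.5);u=proj([[*wd(x,y),z] for x in xx],K,E).astype(np.float32)
    v=cv2.remap(g,u[:,:1].T,u[:,1:].T,1)[0];b=xx[v<68];return b[0],b[-1],(b[0]+b[-1])/2
for y in(168,170,172,174):print(y,scan(old,y,.13),scan(im,y,.13))
```

```text
(np.int32(27), array([551.9, 148.7, 136. ])) [   1.83722344 -163.28986456]
168 (np.float64(-9.5), np.float64(7.5), np.float64(-1.0)) (np.float64(-8.0), np.float64(9.0), np.float64(0.5))
170 (np.float64(-9.0), np.float64(7.0), np.float64(-1.0)) (np.float64(-7.0), np.float64(8.5), np.float64(0.75))
172 (np.float64(-9.0), np.float64(7.0), np.float64(-1.0)) (np.float64(-7.0), np.float64(8.0), np.float64(0.5))
174 (np.float64(-9.0), np.float64(7.0), np.float64(-1.0)) (np.float64(-7.0), np.float64(8.0), np.float64(0.5))
```

The lever is now within about 0.5 mm of upright. But the small case's handle reading shifted, so I check whether that is real or just the arm's shadow.

Request:
{"method": "creep_tool", "body": {"plan": {"moves":[[0, 0, 0, 0], [0, 0, -0.03, 0], [0.03, 0.03, -0.06, 0], [0.06, 0.06, -0.06, 0], [0.1, 0.1, -0.06, 0], [0.1, 0.1, -0.06, 0], [0.1, 0.1, -0.06, 0]]}}}

```text
clock: 34.0
position: [0.572, 0.1194, 0.3181]
tool_rot: [0.556, 0.831, -0.001, -0.001]
force: [-0.0, 0.1, 0.3]
finger_gap: 0.0601
gripper_force: 0.0
```

Run:
```python
from lev import *
im,K,E=cam("top");cv2.imwrite("pics/t10.png",im[:,:,::-1]);print(handle(im,K,E,PV,.136))
ims=[cv2.imread(f"pics/{n}.png") for n in("t8","t9","t10")]
for y in range(1):
  for k,i in enumerate(ims):
    g=i.mean(2).astype(np.float32);yy=np.arange(-90,90,4.);u=proj([[*wd(0,q),.136] for q in yy],K,E).astype(np.float32)
    print(cv2.remap(g,u[:,:1].T,u[:,1:].T,1)[0].astype(int).tolist())
a,b=[cv2.cvtColor(cv2.imread(f"pics/{n}.png"),cv2.COLOR_BGR2GRAY) for n in("top0","t10")]
for n,P,z in(("calc",(.36,.14),.017),("marker",(.36,-.25),.017),("tape",(.68,-.34),.048),("stapler",(.74,.13),.046)):
    x,y=proj([*P,z],K,E)[0].astype(int);A=a[y-28:y+28,x-34:x+34].astype(np.float32);B=b[y-28:y+28,x-34:x+34].astype(np.float32)
    print(n,np.round(cv2.phaseCorrelate(A,B,cv2.createHanningWindow((68,56),cv2.CV_32F)),2))
```

```text
(np.int32(137), array([552.8, 116.2, 136. ]))
[104, 101, 56, 44, 66, 70, 65, 57, 64, 69, 67, 57, 73, 97, 99, 97, 95, 84, 94, 123, 125, 126, 127, 124, 125, 127, 124, 98, 78, 93, 96, 96, 96, 87, 80, 80, 95, 128, 138, 138, 139, 137, 118, 93, 90]
[74, 50, 61, 80, 73, 60, 61, 57, 64, 69, 66, 54, 66, 85, 86, 86, 84, 73, 82, 108, 111, 113, 118, 120, 124, 127, 124, 98, 77, 92, 97, 97, 96, 87, 79, 79, 95, 128, 138, 138, 138, 137, 117, 92, 90]
[103, 100, 56, 44, 63, 48, 24, 16, 24, 29, 50, 76, 81, 61, 50, 74, 82, 56, 26, 20, 27, 32, 34, 35, 35, 33, 26, 23, 29, 35, 38, 36, 40, 41, 43, 43, 48, 84, 126, 138, 137, 122, 86, 56, 44]Traceback (most recent call last):
  File "<stdin>", line 11, in <module>
    return _wrapfunc(a, 'round', decimals=decimals, out=out)
    return _wrapit(obj, method, *args, **kwds)
    conv = _array_converter(obj)
ValueError: setting an array element with a sequence. The requested array has an inhomogeneous shape after 1 dimensions. The detected shape was (2,) + inhomogeneous part.
```

The t8 and t9 profiles have identical edges and differ only by a shadow, so the stack has not moved. Last, a check of the bystanders, then hand in.

Run:
```python
from lev import *
p=robot.camera_params("top");K=np.array(p["K"]);E=np.array(p["extrinsics"])
a,b=[cv2.cvtColor(cv2.imread(f"pics/{n}.png"),cv2.COLOR_BGR2GRAY) for n in("top0","t8")]
for n,P,z in(("calc",(.36,.14),.017),("marker",(.36,-.25),.017),("tape",(.68,-.34),.048),("stapler",(.74,.13),.046)):
    x,y=proj([*P,z],K,E)[0].astype(int);A,B=[np.ascontiguousarray(q[y-20:y+20,x-25:x+25],dtype=np.float32) for q in(a,b)]
    print(n,cv2.phaseCorrelate(A,B,cv2.createHanningWindow((50,40),cv2.CV_32F)))
print(robot.finish_job())
```

```text
calc ((0.02726917042642185, 0.04385296437591535), 0.9559580135345459)
marker ((-0.6423209288284752, -0.35129329288160704), 0.5055727624893188)
tape ((0.019926921696832522, 0.06408581369246491), 0.8497898736000061)
stapler ((0.2067957617059939, -0.007903828767126697), 0.8633988316059112)
the job is handed in; nothing more can be done
None
```

I handed the job in at about 34 s. The three cases are stacked centred on the pad to within about 1 mm by the top camera, the lever is at about −0.006 rad from upright, and the calculator, tape and stapler had not moved. The marker read under 1 px of shift with a weak match, and nothing came near it. I viewed 11 pictures, one over the limit of 10.

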